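# Close the specimen canister with its click-stop cap

## Robot

A 6-joint arm with a two-finger parallel gripper is mounted at the origin on the work surface. World frame = base frame: x ahead of the robot, y to its left, z up, the work surface at z = 0. Lengths are in mm, angles in rad, forces in N, time in s.
With the tool pointing down it reaches from about 300 to 775 mm from the base axis. Payload 14.6 kg.
Tool frame: the origin (TCP) lies on the centre line of the jaws, within the pads' length; the fingertips stand 8 mm ahead of it and the grasp point (between the pads) lies 11 mm behind it; z points along the fingers, y is the direction in which the jaws open and shut (so a half turn about z gives the same grasp; the last joint's range is limited). The gripper opens to 94 mm and grips with 3 to 60 N. Pads are 16 mm wide; open, the fingers measure 119 mm over their backs; the gripper's body (75 mm by 177 mm) begins 78 mm behind the grasp point.
Start: joints at [1.123, 0.3, 1.521, -0, 1.321, -0.067], TCP at [204.411, 510.593, 213.446] pointing down, gripper open.
Joint ranges: [-3.03, 3.03], [-0.79, 2.21], [0.23, 2.52], [-1.04, 4.18], [0, 3.07], [-2.55, 2.55]. Speed limits (rad/s): [2.22, 2.22, 2.57, 3.14, 3.14, 3.14].

## Interface

Orientations are given as [roll, pitch, yaw] about the fixed x, y, z axes, in that order (R = Rz(yaw) Ry(pitch) Rx(roll)).
In Python, from cell import read_state, cams, manip gives the robot as it stands.
- The arm moves only by the shell command python3 -m handwheel 'ROWS' [OPENING] [FORCE]. ROWS is JSON, a list of rows, each a list of 4 numbers: the shift along the tool's x, y, z in m, then the turn about the tool's z in degrees. In form: [[dx, dy, dz, turn], ...]. A call has 1 to 5 rows; each row is the pose to reach, as a shift and turn from the pose measured when the call began, along the tool's axes at that moment; what a row does not reach only later rows make up. A row lasts 1/8 s, in which the tool goes at most 62.5 mm and 10.7 degrees, less where a joint would pass 70% of its speed; a pose out of reach is approached as far as the arm can. A call with a gripper value outside its range is refused whole. OPENING is the closure, from 0 (fully open) to 1 (shut), set as the call begins (- or left out, the last holds). The fingers move at their own pace and stop on an object; FORCE is the grip in N (left out, the last holds). Time passes only in rows, so rows that repeat a pose let the fingers close. It gives the time, the measured TCP pose, the force and the opening at its end, in the units of the state.
- read_state(): the state, without advancing time (a new reading comes with each control period).
- cams.camera(name): name is "side" or "top" or "wrist"; returns the picture (384x512x3 uint8, red, green, blue); there is no depth.
- cams.get_calibration(name): a dict with "vertical_fov" (degrees; the focal length in pixels is half the picture's height over the tangent of half this angle, whatever the lens; pixels are square), "cx", "cy" (the principal point, pixels), "R" (3x3) and "t" (3): a world point X has camera coordinates R X + t. Camera axes: x right, y down, z forward; pixel columns grow to the right and rows downward; lengths in mm; the calibration is good to about 2 mm. A picture is of the moment at which its call begins: read the wrist's pose just before it. get_calibration takes no time and is no camera call; for the wrist camera it gives the pose at the moment of the call.
- manip.sign_off(): hands the job in, once; it reports no verdict.
The state is a dict: "clock": time; "joints": joint angles; "qd": joint speeds; "effort": joint torques, N m; "eef_pos": TCP position; "eef_rot": TCP orientation; "wrist_force": force on the tool from outside, world axes, zero at the start; "moment": the same for the moment, N m; "finger_gap": finger opening in mm.
Only numpy, scipy, OpenCV 4.12 (cv2) and the standard library are available. Lean on these libraries where they do the work, as an engineer would, in place of code of your own. Each camera call takes 0.05 s, during which the arm holds its last target. There are 200 camera calls.

## Task

Pick up the black cap, set it gently on the neck of the steel canister and feel for the position where it drops fully down over the cross on the neck. Then screw it clockwise until its ratchet clicks three times (two to four is fine, never a fifth), and let go, leaving the cap on. Leave the dish, the vial and the tin where they are.

Things in the scene. Friction and masses are not known exactly. Their poses are not given: they have to be found in the camera images.
- cap_mid (a point): Centre (half-way up) of the loose black round cap, standing skirt-down on the bench; z is its axis, up. 51 mm outer diameter, 34 mm tall, about 70 g. Closed top 8 mm thick; below it a round skirt 26 mm deep, inside diameter 44 mm. It can be gripped at any yaw.
- rib_face (a point): Point on the cap's axis, 19 mm above its lower edge, level with the lower faces of four radial ribs inside the cap. The ribs hang from the closed top at 45, 135, 225 and 315 degrees from the cap's x axis; each is 8 mm wide, 7 mm tall, and runs from 11.5 mm radius out to the skirt.
- neck (a point): Centre of the flat top of the steel canister's white neck, 120 mm above the bench; z is up. The neck is 39 mm across, tapering to 32 mm over its top 8 mm. With the cap fully down, the cap's centre is 1 mm below this point; while the ribs still lie on the cross it is 6 mm above it. Pressing hard harms the neck: push with about 5 N, always under 25 N.
- cross_top (a point): On the neck's axis, at the top of the steel cross on the neck: two crossed bars, each 31 mm long, 8 mm wide, 8 mm tall. The cross turns about the neck's axis; its angle is not given (this point's axes do not turn with it): see it or feel for it. Touch down slowly (10 mm/s); turning up to 80 degrees under a light push, the ribs drop 7 mm between the bars.
- shoulder (a point): On the axis at the foot of the neck, 88 mm above the bench: top of the canister's steel body, 90 mm across, sloping to 80 mm height at its edge. The body is bolted down by a foot 124 mm across and 7 mm thick. With the cap fully down its lower edge is 14 mm above this point.
- collar (a joint): Slip of the ratchet under the cross, rad: within 0.2 of 0 while the cross screws in (clockwise from above, easily, for an unknown 10 to 55 degrees), then at the end stop it holds up to 0.3 to 0.6 N m and slips, growing 0.524 (30 degrees) per click, torque falling sharply at each. Cap on cross has up to 15 degrees of play. Nothing rises or sinks in turning; several grasps may be used.
- dish: Shallow glass dish, 64 mm across, 14 mm tall, bystander; origin at the centre of its underside.
- vial: Small amber vial, 32 mm across, 62 mm tall, bystander; origin at the centre of its underside.
- tin: Flat metal instrument tin, 84 x 134 mm (x, y), 40 mm tall, bystander; origin at the centre of its underside.

How it is judged:
By the outcome, as a careful person would: the job done as asked, in the order asked, and still so for the second after the job is handed in, with the robot touching nothing.
It also fails if it takes over 72 s, if anything falls off the work surface, if the arm or the gripper's body presses on something with over 40 N, if the wrist force passes 120 N, or if a joint passes its speed limit or range.

## Working session

There is one attempt and no reset: what is moved stays moved. The work goes in short steps, Python scripts to look and compute and a shell command to move; the robot and the scene stay as the last step left them, time stands still between calls to the robot, and variables do not carry over. Pictures are saved under pics/ and viewed, about 8 in all and at most 12, crops included, and the job is handed in when it is done.

```bash
mkdir -p pics; ls
python3 - <<'E'
from cell import read_state, cams
import cv2, numpy as np
s=read_state(); print(s)
ims=[]
for n in("top","side","wrist"):
    c=cams.get_calibration(n); print(n,c)
    im=cams.camera(n)[:,:,::-1]; cv2.imwrite(f"pics/{n}0.png",im)
    ims.append(im)
cv2.imwrite("pics/a.png",cv2.resize(np.vstack([np.hstack(ims[:2]),np.hstack([ims[2],ims[2]*0])]),(800,600)))
E
```

```text
pics
{'clock': 0.0, 'joints': array([ 1.12340117e+00,  3.00479156e-01,  1.52157900e+00,  3.84031384e-06,
        1.32072912e+00, -6.66026739e-02]), 'qd': array([-1.98772278e-04, -7.22248402e-04, -6.79702724e-04, -9.05661186e-04,
       -1.90546501e-03,  3.45782623e-05]), 'effort': array([-3.84825780e-04, -5.31809235e+01, -3.52741134e+01,  7.08858669e-02,
        2.44285382e-02, -1.56794345e-04]), 'eef_pos': array([204.30111574, 510.36688971, 212.88279601]), 'eef_rot': array([-3.14040093e+00, -8.32176782e-05,  2.76079917e+00]), 'wrist_force': array([ 0.18285212, -0.28847553, -0.37537288]), 'moment': array([0.03620263, 0.00639862, 0.0506987 ]), 'finger_gap': 93.61193573375037}
top {'vertical_fov': 45.63612423126374, 'cx': 254.87900253343827, 'cy': 195.70134433378766, 'R': array([[ 0.14623108, -0.98924865, -0.00189398],
       [-0.96245101, -0.1418267 , -0.23145893],
       [ 0.22870182,  0.03566935, -0.97284283]]), 't': array([-74.3807977 , 628.90664991, 805.06544493])}
side {'vertical_fov': 55.248046978213985, 'cx': 256.00059324510465, 'cy': 193.06854959313048, 'R': array([[-0.98044249, -0.19667789, -0.00709519],
       [-0.14299723,  0.73668712, -0.66094166],
       [ 0.13521955, -0.6470007 , -0.75040374]]), 't': array([586.9301521 , 171.95999696, 657.80493442])}
wrist {'vertical_fov': 60.11439802946643, 'cx': 252.34645049776285, 'cy': 186.52410954654027, 'R': array([[ 3.70927375e-01,  9.28661670e-01, -6.21087406e-04],
       [ 8.94478504e-01, -3.57093941e-01,  2.69057844e-01],
       [ 2.49641920e-01, -1.00356469e-01, -9.63123819e-01]]), 't': array([-549.2668561 ,  -27.88530092,  389.84350777])}
```

View pics/a.png

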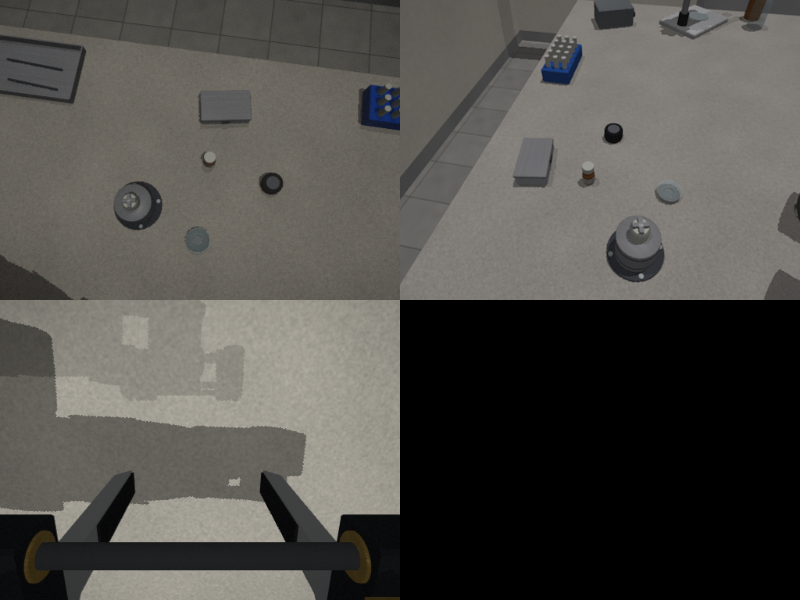

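Montage shows (400×300 tiles): cap at top (272,183) and side (213,132); neck with cross at top (129,201) and side (241,227); dish, vial and tin are between and beside them. Next I measure these and zoom in.

```bash
cat > h.py <<'E'
import numpy as np, cv2
from cell import read_state, cams
def ray(c,p):
    f=192/np.tan(np.radians(c["vertical_fov"]/2))
    R=np.array(c["R"]);d=R.T@np.array([(p[0]-c["cx"])/f,(p[1]-c["cy"])/f,1]); return -R.T@np.array(c["t"]),d/np.linalg.norm(d)
def plane(c,p,z):
    o,d=ray(c,p); return o+d*(z-o[2])/d[2]
def proj(c,X):
    f=192/np.tan(np.radians(c["vertical_fov"]/2)); q=np.array(c["R"])@X+c["t"]; return f*q[:2]/q[2]+[c["cx"],c["cy"]]
def tool(X):
    "offset of world point X in tool axes (mm)"
    from scipy.spatial.transform import Rotation as Ro
    s=read_state(); return Ro.from_euler("xyz",s["eef_rot"]).as_matrix().T@(np.array(X)-s["eef_pos"])
E
python3 - <<'E'
from h import *
out=[]
for n,pc,pn in(("top",(348,234),(165,257)),("side",(273,169),(308,291))):
    c=cams.get_calibration(n); im=cv2.imread(f"pics/{n}0.png")
    print(n,"cap",plane(c,pc,34),"neck",plane(c,pn,128))
    for p in(pc,pn): out.append(cv2.resize(im[p[1]-40:p[1]+40,p[0]-50:p[0]+50],(400,300),interpolation=cv2.INTER_CUBIC)[:300])
    for nm,p in dict(top=dict(dish=(252,307),vial=(268,202),tin=(288,136)),side=dict(dish=(342,247),vial=(241,222),tin=(173,206)))[n].items(): print(nm,plane(c,p,dict(dish=10,vial=60,tin=40)[nm]).round())
cv2.imwrite("pics/b.png",np.vstack([np.hstack(out[:2]),np.hstack(out[2:])]))
E
```

```text
top cap [ 592.26188934 -173.61083619   34.        ] neck [488.38864274 155.59382713 128.        ]
dish [426.  -7.  10.]
vial [627.  -8.  60.]
tin [776. -30.  40.]
side cap [ 592.04893327 -160.6903382    34.        ] neck [489.25643962 165.17470708 128.        ]
dish [429.   0.  10.]
vial [624.  15.  60.]
tin [772. -12.  40.]
```

View pics/b.png

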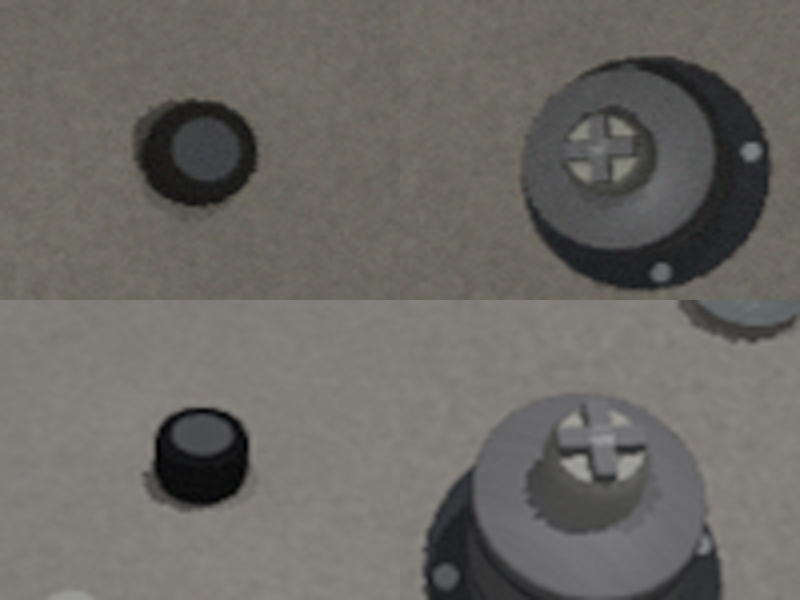

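Run:
```python
from h import *
P=dict(cap=((349.5,231.2),(273.7,163),34),cross=((165,254.5),(308.2,286.5),128))
for k,(a,b,z) in P.items():
    ca,cb=cams.get_calibration("top"),cams.get_calibration("side")
    o1,d1=ray(ca,a);o2,d2=ray(cb,b)
    A=np.stack([d1,-d2],1); t=np.linalg.lstsq(A,o2-o1,rcond=None)[0]
    X=plane(ca,a,z);Y=plane(cb,b,z)
    print(k,X,Y,"tri",o1+t[0]*d1,o2+t[1]*d2,"tool",tool((X+Y)/2))
```

```text
cap [ 598.2539515  -175.98910917   34.        ] [ 593.69145427 -179.90037502   34.        ] tri [ 597.16506789 -174.92196101   39.8610964 ] [ 592.97006071 -174.71029741   39.04320319] tool [-619.40630889 -493.39187919  179.43052501]
cross [492.67163563 156.42788157 128.        ] [489.70503974 158.17359762 128.        ] tri [492.79057571 156.76049226 126.42919737] [489.62974636 157.27174254 126.29811663] tool [-397.54591037 -221.17279646   85.19660995]
```

```bash
python3 -m handwheel '[[-0.045,-0.035,0,-9],[-0.09,-0.072,0,-18],[-0.138,-0.11,0,-27],[-0.187,-0.148,0,-36],[-0.235,-0.187,0,-45]]' 0; python3 -c "
from h import *
print(tool([596,-178,120]),read_state()['joints'])"
```

```text
clock: 0.78
eef_pos: [348.7, 257.5, 213.2]
eef_rot: [-3.141, -0.0, -2.751]
wrist_force: [0.6, 0.3, 0.2]
finger_gap: 93.9
[ -63.00961679 -496.75827137   93.46247146] [ 5.51778495e-01  3.72977829e-02  1.82857640e+00 -5.29965923e-04
  1.27630242e+00 -1.40925319e+00]
```

```bash
python3 -m handwheel '[[-0.007,-0.06,0,0],[-0.014,-0.12,0.01,0],[-0.022,-0.18,0.02,0],[-0.03,-0.24,0.03,0],[-0.038,-0.3,0.04,0]]';python3 -m handwheel '[[-0.008,-0.06,0.01,0],[-0.016,-0.12,0.02,0],[-0.023,-0.17,0.03,0],[-0.025,-0.197,0.03,0],[-0.025,-0.197,0.03,0]]'
python3 - <<'E'
from h import *
X=[596,-178,34]
print(tool(X),read_state()['joints'])
c=cams.get_calibration("wrist"); im=cams.camera("wrist")[:,:,::-1].copy(); cv2.imwrite("pics/w1.png",im); print(proj(c,X), "centre ray z34", plane(c,(252,187),34))
print("pads?",read_state()["eef_pos"])
E
```

```text
clock: 1.4
eef_pos: [498.7, -7.5, 173.1]
eef_rot: [-3.141, -0.0, -2.751]
wrist_force: [0.7, 0.3, -0.6]
finger_gap: 94.0
clock: 2.02
eef_pos: [596.7, -181.5, 142.2]
eef_rot: [3.141, -0.001, -2.753]
wrist_force: [0.6, 0.2, 0.2]
finger_gap: 94.2
[ -0.78672827   3.48931878 108.24241577] [-3.53683125e-01  5.25054196e-01  1.37495905e+00 -7.35828753e-04
  1.24249581e+00 -2.31256092e+00]
[256.52736777 188.57378065] centre ray z34 [ 596.17785323 -182.18985657   34.        ]
pads? [ 596.46293736 -180.31261605  142.49029164]
```

View pics/w1.png

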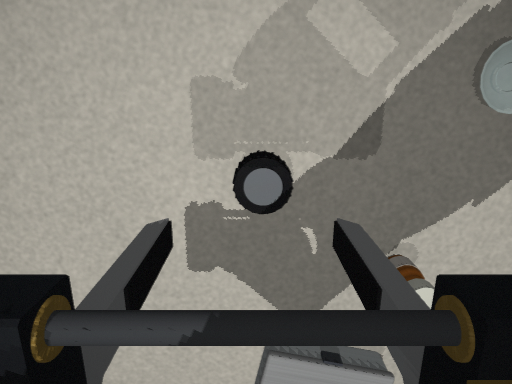

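The wrist picture shows the cap, with its grey top disc at pixel (263,187), between the finger lines. The predicted pixel was (256.5,188.6).

Run:
```python
from h import *
c=cams.get_calibration("wrist"); im=cv2.imread("pics/w1.png")
m=(im.max(2)<70).astype(np.uint8); m[:130]=0;m[225:]=0;m[:,:220]=0;m[:,310:]=0
x,y,w,h=cv2.boundingRect(m); print(x,y,w,h)
g=im[150:215,230:296].astype(int); d=((g.max(2)>75)&(g.max(2)<150)&(g[:,:,0]>g[:,:,2]))
n,l,st,ce=cv2.connectedComponentsWithStats(d.astype(np.uint8)); i=1+np.argmax(st[1:,4]); print(st[i],ce[i]+[230,150])
p=ce[i]+[230,150]
X=plane(c,p,34);print(X,tool(X))
```

```text
233 150 60 64
[  14   18   38   37 1128] [262.53723404 186.23049645]
[ 591.8927027  -172.75778596   34.        ] [  1.24833067   8.6984549  108.49370689]
```

```bash
python3 -m handwheel '[[0.001,0.007,0.04,0],[0.001,0.007,0.08,0],[0.001,0.007,0.082,0],[0.001,0.007,0.082,0]]'
python3 - <<'E'
from h import *
print(read_state()['eef_pos'])
c=cams.get_calibration("wrist"); im=cams.camera("wrist")[:,:,::-1].copy(); cv2.imwrite("pics/w2.png",im); print(proj(c,[592,-173,34]))
c2=cams.get_calibration("top"); cv2.imwrite("pics/t2.png",cams.camera("top")[:,:,::-1])
E
```

```text
clock: 2.58
eef_pos: [593.4, -173.9, 62.2]
eef_rot: [-3.141, 0.0, -2.752]
wrist_force: [0.3, -0.4, 0.4]
finger_gap: 94.1
[ 593.36992353 -173.91326137   62.20731057]
[254.84496499 220.51815611]
```

View pics/w2.png

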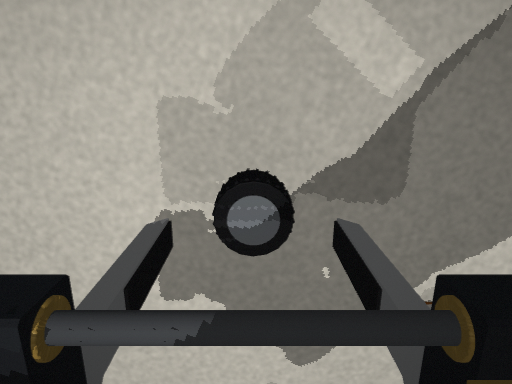

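```bash
python3 -m handwheel '[[0.001,0.001,0.025,0],[0.001,0.001,0.045,0],[0.001,0.001,0.049,0],[0.001,0.001,0.049,0]]'; python3 -m handwheel '[[0,0,0,0],[0,0,0,0],[0,0,0,0],[0,0,0,0]]' 1 55;python3 -m handwheel '[[0,0,0,0],[0,0,0,0],[0,0,0,0],[0,0,0,0]]'
```

```text
clock: 3.18
eef_pos: [592.6, -173.9, 13.9]
eef_rot: [-3.14, 0.001, -2.752]
wrist_force: [0.2, -0.2, -0.2]
finger_gap: 94.2
clock: 3.68
eef_pos: [592.6, -173.9, 14.0]
eef_rot: [-3.14, 0.001, -2.752]
wrist_force: [-0.6, 0.1, -0.6]
finger_gap: 57.2
clock: 4.18
eef_pos: [592.6, -173.9, 14.0]
eef_rot: [-3.14, 0.001, -2.752]
wrist_force: [-0.4, 0.0, -0.2]
finger_gap: 51.4
```

```bash
python3 -m handwheel '[[0,0,-0.03,0],[0,0,-0.08,0],[0,0,-0.13,0],[0,0,-0.17,0],[0,0,-0.17,0]]'; python3 -c "
from h import *
print(tool([491,157,185]),read_state()['wrist_force'])"
```

```text
clock: 4.8
eef_pos: [593.3, -174.0, 187.3]
eef_rot: [-3.136, 0.005, -2.752]
wrist_force: [0.3, -0.2, -1.5]
finger_gap: 51.4
[-31.04886416 345.08400851   0.55639096] [ 0.34043369 -0.16311684 -1.54963221]
```

```bash
python3 -m handwheel '[[-0.006,0.05,0,0],[-0.012,0.11,0,0],[-0.018,0.17,0,0],[-0.024,0.23,0,0],[-0.028,0.255,0,0]]'; python3 -m handwheel '[[0,0,0,0],[0,0,0,0]]'
python3 - <<'E'
from h import *
s=read_state();print(s['eef_pos'],s['joints'])
c=cams.get_calibration("wrist"); im=cams.camera("wrist")[:,:,::-1].copy(); cv2.imwrite("pics/w3.png",im); print(proj(c,[491,157,128]));print(c)
print(tool([491,157,128]), "cap top centre pred", proj(c,s['eef_pos']+[0,0,20]))
E
```

```text
clock: 5.42
eef_pos: [520.9, 75.0, 184.9]
eef_rot: [-3.137, 0.004, -2.75]
wrist_force: [-0.8, -0.8, -1.3]
finger_gap: 51.5
clock: 5.68
eef_pos: [520.8, 74.4, 184.1]
eef_rot: [-3.137, 0.003, -2.75]
wrist_force: [0.7, -0.1, -0.4]
finger_gap: 51.9
[520.83255238  74.38072883 184.1247576 ] [ 0.07403381  0.27090705  1.62859846 -0.00381507  1.23808422 -1.88724578]
[374.55149007 212.72076259]
{'vertical_fov': 60.11439802946643, 'cx': 252.34645049776285, 'cy': 186.52410954654027, 'R': array([[-0.38256962,  0.92391813, -0.00397157],
       [ 0.8886426 ,  0.36913276,  0.27213109],
       [ 0.25289288,  0.10057978, -0.96225199]]), 't': array([ 131.47637547, -510.20699586,  222.62075531])}
[-3.69713656 88.35559846 55.89434778] cap top centre pred [252.61259111 258.00229323]
```

View pics/w3.png

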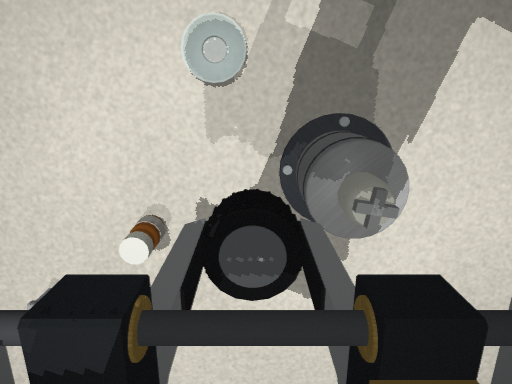

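Cap sits centred in the jaws: disc at (253,257), predicted (252.6,258). The cross centre is near (376,208), with bar ends around (355,207), (398,209), (379,188) and (373,229).

Run:
```python
from h import *
c=cams.get_calibration("wrist"); im=cv2.imread("pics/w3.png")
cv2.imwrite("pics/w3c.png",cv2.resize(im[170:250,325:425],(800,600)[0:2],interpolation=cv2.INTER_CUBIC))
```

```text
(no output)
```

View pics/w3c.png

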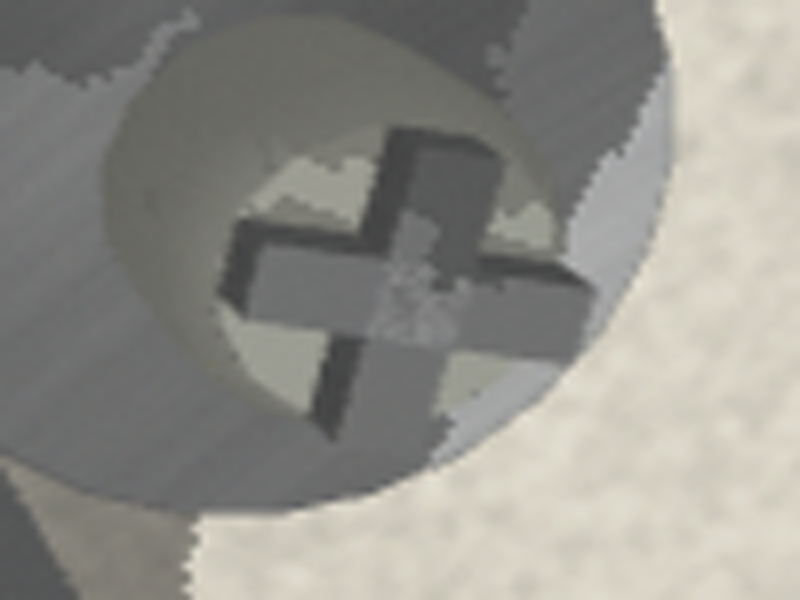

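Run:
```python
from h import *
c=cams.get_calibration("wrist")
E={k:plane(c,(325+x/8,170+y/7.5),128) for k,(x,y) in dict(l=(250,280),r=(583,325),t=(455,145),b=(385,445)).items()}
for a,b in("lr","tb"):
    d=E[b]-E[a]; print((E[a]+E[b])/2,np.linalg.norm(d),np.degrees(np.arctan2(d[1],d[0])))
X=sum(E.values())/4; print(X,tool(X))
```

```text
[488.96082611 157.64092628 128.        ] 30.754706453803614 103.95891579438388
[488.42953002 157.60888237 128.        ] 30.703494868805333 16.546808991960724
[488.69517806 157.62490432 128.        ] [-1.80455551 89.81185689 55.88178041]
```

```bash
python3 -m handwheel '[[-0.001,0.03,0,-8],[-0.002,0.06,0,-16],[-0.002,0.09,0,-24],[-0.002,0.09,0.01,-32],[-0.002,0.09,0.02,-40]]'; python3 -m handwheel '[[0,0,0.015,0],[0,0,0.015,0],[0,0,0.015,0]]'; python3 -c "
from h import *
s=read_state();print(tool([489,157.5,123]),s['joints'],s['wrist_force'],s['moment'],s['eef_pos'])"
```

```text
clock: 6.35
eef_pos: [489.0, 157.2, 163.4]
eef_rot: [-3.136, -0.001, -2.049]
wrist_force: [1.4, 0.3, -1.0]
finger_gap: 51.5
clock: 6.72
eef_pos: [489.3, 156.9, 148.6]
eef_rot: [-3.136, -0.001, -2.051]
wrist_force: [0.3, -0.3, -1.0]
finger_gap: 51.3
[-0.40314273  0.66481156 25.57143718] [ 0.24129699  0.2827081   1.70181442 -0.00477222  1.1533701  -2.41815958] [ 0.29928504 -0.33480859 -1.01972306] [0.08066039 0.08195461 0.03532556] [489.2847377  156.92102765 148.57511707]
```

```bash
python3 -m handwheel '[[0,0.0005,0.005,0],[0,0.0005,0.01,0],[0,0.0005,0.015,0],[0,0.0005,0.019,0],[0,0.0005,0.021,0]]'; python3 -m handwheel '[[0,0,0.001,0],[0,0,0.002,0],[0,0,0.003,0],[0,0,0.004,0]]';python3 -c "
from h import *
s=read_state();print(s['wrist_force'],s['moment'],s['eef_pos'])"
```

```text
clock: 7.35
eef_pos: [488.9, 157.1, 127.3]
eef_rot: [-3.136, -0.001, -2.051]
wrist_force: [0.6, -0.4, -0.7]
finger_gap: 51.7
clock: 7.85
eef_pos: [488.9, 157.1, 123.3]
eef_rot: [-3.136, -0.001, -2.051]
wrist_force: [1.1, -0.4, -0.7]
finger_gap: 51.6
[ 1.08909171 -0.39480796 -0.66884101] [0.07657534 0.05503965 0.03286194] [488.91824874 157.06265932 123.28377144]
```

```bash
python3 -m handwheel '[[0,0,0.0006,0],[0,0,0.0012,0]]'; python3 -m handwheel '[[0,0,0.0006,0],[0,0,0.0012,0]]'
```

```text
clock: 8.1
eef_pos: [488.9, 157.1, 122.1]
eef_rot: [-3.136, -0.001, -2.051]
wrist_force: [-0.3, 0.6, 0.3]
finger_gap: 51.7
clock: 8.35
eef_pos: [489.0, 157.1, 120.9]
eef_rot: [-3.136, -0.001, -2.051]
wrist_force: [-0.6, 0.1, -0.6]
finger_gap: 51.9
```

```bash
for i in 1 2 3; do python3 -m handwheel '[[0,0,0.0006,0],[0,0,0.0012,0]]' | grep -E "pos|force"; done
```

```text
eef_pos: [489.0, 157.1, 119.6]
wrist_force: [-0.0, 0.1, -0.7]
eef_pos: [488.9, 157.1, 118.4]
wrist_force: [-0.2, 1.0, -1.3]
eef_pos: [488.9, 157.2, 117.1]
wrist_force: [-0.1, 1.2, -0.6]
```

```bash
for i in 1 2 3; do python3 -m handwheel '[[0,0,0.0005,0],[0,0,0.001,0]]' | grep -E "pos|force"; done
```

```text
eef_pos: [488.9, 157.1, 116.1]
wrist_force: [-0.2, 0.4, -0.0]
eef_pos: [489.3, 157.3, 115.8]
wrist_force: [-2.6, -0.1, 10.5]
eef_pos: [489.8, 157.4, 115.8]
wrist_force: [-1.7, 0.2, 12.0]
```

Contact came at TCP z 116, which is the fully-down height, so the ribs fell straight between the bars. I'll ease the push and start turning clockwise.

```bash
cat > m.py <<'E'
from h import *
s=read_state();print("t%.2f F%s Mz %.3f z%.1f xy%s yaw %.1f j6 %.2f gap %.1f"%(s['clock'],s['wrist_force'].round(1),s['moment'][2],s['eef_pos'][2],s['eef_pos'][:2].round(1),np.degrees(s['eef_rot'][2]),s['joints'][5],s['finger_gap']))
E
python3 -m handwheel '[[0,0,-0.0003,0],[0,0,-0.0003,0]]' >/dev/null; python3 m.py
python3 -m handwheel '[[0,0,0,3],[0,0,0,5]]'>/dev/null; python3 m.py
python3 -m handwheel '[[0,0,0,3],[0,0,0,5]]'>/dev/null; python3 m.py
```

```text
t10.10 F[1.3 0.6 0.4] Mz 0.050 z116.0 xy[489.7 157.4] yaw -117.5 j6 -2.42 gap 51.6
t10.35 F[-2.2  3.8  2.8] Mz 0.048 z116.0 xy[489.6 157.6] yaw -122.6 j6 -2.33 gap 51.4
t10.60 F[-2.1  3.2  3. ] Mz 0.054 z116.0 xy[489.5 157.7] yaw -127.7 j6 -2.24 gap 51.7
```

```bash
for i in 1 2 3 4 5; do python3 -m handwheel '[[0,0,0,3],[0,0,0,5]]'>/dev/null; python3 m.py; done
```

```text
t10.85 F[-2.   2.5  2.4] Mz 0.080 z116.0 xy[489.5 157.8] yaw -132.7 j6 -2.15 gap 51.6
t11.10 F[-1.8  2.7  2.7] Mz 0.072 z116.0 xy[489.4 157.8] yaw -137.8 j6 -2.06 gap 51.8
t11.35 F[-2.4  3.3  1.6] Mz 0.064 z116.0 xy[489.4 157.9] yaw -142.9 j6 -1.97 gap 51.7
t11.60 F[-2.2  3.2  2.5] Mz 0.102 z116.0 xy[489.4 157.9] yaw -148.0 j6 -1.89 gap 51.4
t11.85 F[-1.8  4.   2.7] Mz 0.047 z115.9 xy[489.4 157.9] yaw -153.1 j6 -1.80 gap 51.5
```

```bash
for i in 1 2 3 4; do python3 -m handwheel '[[0,0,0,3],[0,0,0,5]]'>/dev/null; python3 m.py; done
```

```text
t12.10 F[-1.5  3.4  1.1] Mz 0.361 z116.0 xy[489.4 158. ] yaw -158.1 j6 -1.71 gap 51.3
t12.35 F[-1.6  3.3  1.4] Mz 0.060 z116.0 xy[489.4 158. ] yaw -163.2 j6 -1.62 gap 51.4
t12.60 F[-1.8  2.9  1.8] Mz 0.230 z116.0 xy[489.4 158. ] yaw -168.3 j6 -1.53 gap 51.4
t12.85 F[0.2 2.2 2.2] Mz 0.000 z116.0 xy[489.5 158. ] yaw -173.4 j6 -1.44 gap 51.6
```

```bash
sed -i 's/^s=read_state();/s=read_state();print("e6 %.3f "%s["effort"][5],end="");/' m.py; for i in 1 2 3 4 5; do python3 -m handwheel '[[0,0,0,2]]'>/dev/null; python3 m.py; done
```

```text
e6 -0.632 t12.97 F[0.3 0.9 1. ] Mz 0.010 z116.0 xy[489.6 157.8] yaw -175.5 j6 -1.40 gap 51.6
e6 -0.600 t13.10 F[-1.6  1.1  2. ] Mz -0.018 z116.0 xy[489.6 157.6] yaw -177.6 j6 -1.37 gap 51.6
e6 -0.578 t13.22 F[-0.8  1.3  2.7] Mz 0.028 z116.0 xy[489.6 157.5] yaw -179.8 j6 -1.33 gap 51.9
e6 -0.527 t13.35 F[-2.2  2.5  1.4] Mz 0.102 z116.0 xy[489.5 157.6] yaw 178.1 j6 -1.29 gap 51.5
e6 -0.497 t13.47 F[-1.8  4.2  0.4] Mz 0.178 z116.0 xy[489.5 157.8] yaw 176.0 j6 -1.26 gap 51.3
```

```bash
for i in 1 2 3 4 5; do python3 -m handwheel '[[0,0,0,2]]'>/dev/null; python3 m.py; done
```

```text
e6 -0.385 t13.60 F[-1.8  3.9  1.6] Mz 0.287 z116.0 xy[489.4 158. ] yaw 173.8 j6 -1.22 gap 51.2
e6 -0.206 t13.72 F[-1.4  3.3  1.9] Mz 0.383 z116.0 xy[489.4 158. ] yaw 171.7 j6 -1.18 gap 51.6
e6 -0.021 t13.85 F[-1.   3.6  1.6] Mz 0.621 z116.0 xy[489.5 158.1] yaw 169.6 j6 -1.14 gap 51.7
e6 -0.493 t13.97 F[-1.6  5.   1.8] Mz 0.144 z116.0 xy[489.5 158.1] yaw 167.5 j6 -1.11 gap 51.6
e6 -0.506 t14.10 F[-1.7  3.6  1.5] Mz 0.114 z116.0 xy[489.4 158.1] yaw 165.3 j6 -1.07 gap 51.4
```

Sharp torque drops near yaw −161° and −191.5° are exactly 30° apart, so that makes two clicks. The third should come near −221.5° (138.5°).

```bash
for i in 1 2 3 4 5 6 7 8 9; do python3 -m handwheel '[[0,0,0,2]]'>/dev/null; python3 m.py; done
```

```text
e6 -0.421 t14.22 F[-0.9  4.3  1.7] Mz 0.231 z116.0 xy[489.4 158.1] yaw 163.1 j6 -1.03 gap 51.4
e6 -0.509 t14.35 F[-2.9  4.5  2.9] Mz 0.100 z116.0 xy[489.4 158.1] yaw 161.0 j6 -0.99 gap 51.6
e6 -0.557 t14.47 F[-2.2  2.6  2.2] Mz 0.091 z116.0 xy[489.4 158.2] yaw 158.8 j6 -0.96 gap 51.7
e6 -0.596 t14.60 F[-1.3  3.5  4.1] Mz 0.062 z116.0 xy[489.4 158.1] yaw 156.7 j6 -0.92 gap 51.8
e6 -0.625 t14.72 F[-0.7  1.7  0.1] Mz 0.015 z116.0 xy[489.5 158. ] yaw 154.5 j6 -0.88 gap 51.0
e6 -0.600 t14.85 F[-0.6  1.2  1. ] Mz 0.010 z116.0 xy[489.7 157.7] yaw 152.3 j6 -0.84 gap 51.5
e6 -0.566 t14.97 F[-0.9  2.9  2.6] Mz 0.090 z116.0 xy[489.7 157.5] yaw 150.2 j6 -0.81 gap 51.5
e6 -0.544 t15.10 F[-2.4  5.3  2.9] Mz 0.028 z116.0 xy[489.7 157.5] yaw 148.0 j6 -0.77 gap 51.7
e6 -0.486 t15.22 F[-2.7  5.3  2.1] Mz 0.181 z116.0 xy[489.6 157.7] yaw 145.9 j6 -0.73 gap 51.3
```

```bash
for i in 1 2 3; do python3 -m handwheel '[[0,0,0,2]]'>/dev/null; python3 m.py; done
```

```text
e6 -0.377 t15.35 F[-1.3  4.6  2.3] Mz 0.269 z116.0 xy[489.6 157.8] yaw 143.7 j6 -0.69 gap 51.6
e6 -0.194 t15.47 F[-1.1  4.3  1.9] Mz 0.448 z116.0 xy[489.5 157.9] yaw 141.6 j6 -0.66 gap 51.1
e6 -0.006 t15.60 F[-0.4  4.6  1.4] Mz 0.598 z116.0 xy[489.6 158. ] yaw 139.5 j6 -0.62 gap 52.0
```

```bash
python3 -m handwheel '[[0,0,0,2]]'>/dev/null; python3 m.py;  python3 -m handwheel '[[0,0,0,2]]'>/dev/null; python3 m.py
```

```text
e6 -0.498 t15.72 F[-1.5  5.4  1.7] Mz 0.191 z116.0 xy[489.5 158. ] yaw 137.3 j6 -0.58 gap 51.7
e6 -0.498 t15.85 F[-1.6  5.   2.2] Mz 0.201 z116.0 xy[489.5 158. ] yaw 135.2 j6 -0.54 gap 52.0
```

Third click confirmed. Now release and retreat straight up.

```bash
python3 -m handwheel '[[0,0,0,0],[0,0,0,0],[0,0,0,0],[0,0,0,0],[0,0,0,0]]' 0; python3 -m handwheel '[[0,0,0,0],[0,0,0,0],[0,0,-0.01,0],[0,0,-0.03,0],[0,0,-0.06,0]]';python3 -m handwheel '[[0,0,-0.05,0],[0,0,-0.1,0],[0,0,-0.1,0],[0,0,-0.1,0]]'; python3 m.py
python3 - <<'E'
from h import *
s=read_state()
c=cams.get_calibration("wrist"); w=cams.camera("wrist")[:,:,::-1]; sd=cams.camera("side")[:,:,::-1]; t=cams.camera("top")[:,:,::-1]
print("cap top expected px",proj(c,[489,157.5,136]),"side",proj(cams.get_calibration("side"),[489,157.5,136]))
sdc=cv2.resize(sd[230:380,200:400],(400,300))
cv2.imwrite("pics/end.png",np.vstack([np.hstack([cv2.resize(w,(400,300)),sdc]),np.hstack([cv2.resize(sd,(400,300)),cv2.resize(t,(400,300))])]))
E
```

```text
clock: 16.48
eef_pos: [489.5, 158.0, 115.9]
eef_rot: [3.138, 0.005, 2.359]
wrist_force: [-0.7, -0.5, 0.3]
finger_gap: 93.7
clock: 17.1
eef_pos: [488.8, 158.0, 176.8]
eef_rot: [3.138, 0.005, 2.359]
wrist_force: [-0.0, 1.0, 0.8]
finger_gap: 93.9
clock: 17.6
eef_pos: [488.0, 158.0, 276.3]
eef_rot: [3.139, 0.004, 2.359]
wrist_force: [-0.2, 0.7, -0.7]
finger_gap: 94.1
e6 0.000 t17.60 F[-0.2  0.7 -0.7] Mz -0.023 z276.3 xy[488. 158.] yaw 135.2 j6 -0.54 gap 94.1
cap top expected px [252.67813273 178.72315904] side [309.30964921 283.50766802]
```

View pics/end.png

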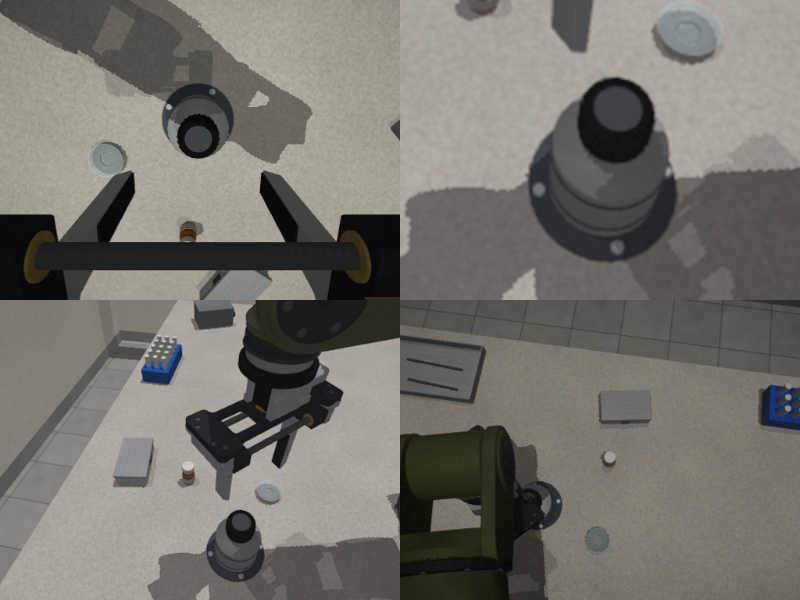

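The cap sits level on the neck, with its disc at wrist pixel (252,178) as expected for the fully-down height. The dish, vial and tin have not moved.

```bash
python3 -c "
from cell import manip
print(manip.sign_off())"
```

```text
the job is handed in; nothing more can be done
None
```

The cap is on the canister neck, fully down and screwed clockwise through three ratchet clicks. The job was handed in with the arm clear, at about 17.8 s on the robot's clock.

- **Seating:** the cap went fully down on the first slow descent, so no search turning was needed. Contact came at a TCP height of 116 mm, the expected fully-down height. The highest push I read was about 12 N, above the suggested 5 N but under the 25 N limit; I eased it to 1–3 N before turning.
- **Clicks:** there were three sharp torque drops, 30° apart. The second and third were sampled finely, with peaks of about 0.6 N m. The first was sampled only every 5°, and its timing fits the 30° spacing. A small bump of about 0.23 N m after the first and second drops did not fit a click, so I did not count it.
- **Last checks:** the final pictures show the cap level and on the neck at the expected pixel. The dish, vial and tin look to be where they started, and the gripper is open and about 160 mm above the turning position. No check failed. The fixed cameras and the wrist camera disagreed by up to 6 mm on the cap's position and about 2 mm on the neck's. I used mainly the wrist values, which the grasp and seating bore out.

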